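# Turn the upside-down match tin lid up

### The arm

A 6-joint arm with a two-finger parallel gripper is mounted at the origin on a cart in front of the work surface, level with it; the furniture and walls round the work are solid. World frame = base frame: x ahead of the robot, y to its left, z up, the work surface at z = 0. Lengths are in mm, angles in degrees, forces in N, time in s.
With the tool pointing down it reaches from about 350 to 850 mm from the base axis. Payload 8.1 kg.
Tool frame: the origin (TCP) lies at the very end of the fingers, on their centre line; the grasp point (between the pads) lies 19 mm behind it; z points along the fingers, y is the line along which they close (so a half turn about z gives the same grasp; the last joint's range is limited). The gripper opens to 85 mm and grips with 20 to 120 N. Pads are 22 mm wide; open, the fingers measure 114 mm over their backs; the gripper's body (76 mm by 85 mm) begins 54 mm behind the grasp point. The pads swing forward as they close: fully open they stand 13 mm farther back than shut.
Start: joints at [-77.143, 7.471, 85.268, -0, 87.261, -4.893], TCP at [182.941, -571.435, 231.292] pointing down, gripper open.
Joint ranges: [-169.43, 169.43], [-51.17, 129.36], [1.28, 143.12], [-76.62, 256.62], [0, 156.53], [-152.29, 152.29]. Speed limits (degrees/s): [136.94, 136.94, 159.86, 180, 180, 180].

### API

Orientations are given as [roll, pitch, yaw] about the fixed x, y, z axes, in that order (R = Rz(yaw) Ry(pitch) Rx(roll)).
In Python, from bench import * gives the robot as it stands.
- The arm moves only by the tool play_rows, never from a script. Its argument "increments" is a list of rows, each a list of 3 entries, a list of its own where there are three numbers: the gripper's target within -1 to 1 (fully open at 1, half-way at 0, shut at -1), then the shift along the tool's x, y, z in mm, then the turn about the tool's z in rad. A call has 1 to 12 rows; each row shifts and turns the commanded pose from where the row before left it, along the tool's axes as they then stand; what a row does not reach is not made up. A row lasts 1/12 s, in which the tool goes at most 41.7 mm and 7.16 degrees, less where a joint would pass 70% of its speed; a pose out of reach is approached as far as the arm can. A call is refused whole if a number of a shift passes 41.7 or a number of a turn 0.125, either way. A call with a gripper value outside its range is refused whole. The fingers move at their own pace and stop on an object; "force" is the grip in N (left out, the last holds). Time passes only in rows, so rows that do not move let the fingers close. It gives the time, the measured TCP pose, the force, the opening and the grip force at its end, in the units of the state.
- sense(): the state, without advancing time (a new reading comes with each control period).
- snapshot(name): name is "scene" or "top" or "wrist"; returns a dict with "color" (400x640x3 uint8, red, green, blue), "intrinsics" (3x3 intrinsics, pixels), "world_from_camera" (4x4, takes a point from camera to world coordinates). Camera axes: x right, y down, z forward; pixel columns grow to the right and rows downward; lengths in mm; the calibration is good to about 2 mm. A picture is of the moment at which its call begins. There is no depth.
- hand_in(): hands the job in; it is judged then, once.
Trained networks look in a picture, given as the dict that the camera call returned (one of the last four; its "shot" number tells which), for a name from the list of things; names that differ only in an ending like _2 or _b are one class to them, and where a whole thing is asked for, a point or a joint stands for the part that bears it (a point fixed in the world has none). Each returns a list of dicts, best first, with "p" (0 to 1); they miss things now and then, are a little off and sometimes report something else, mostly with a low value. They report only what shows in the picture. A call takes as long as a camera call.
- find_in(query, picture): "xyz" ([x, y, z] in mm, in the coordinates of the camera as it stood for that picture, good to about 4 mm: the middle of the surface that is visible of it).
- regions_of(query, picture): "mask" (400x640 bool, what is visible of it).
- pinpoint(query, picture): "xyz" ([x, y, z] in mm, in the coordinates of the camera as it stood for that picture, good to about 4 mm: a listed point, or the origin of a listed thing).
The state is a dict: "time": time; "joint_pos": joint angles; "qd": joint speeds; "joint_efforts": joint torques, N m; "tool_pos": TCP position; "tcp_rot": TCP orientation; "ft_force": force on the tool from outside, world axes, zero at the start; "wrist_torque": the same for the moment, N m; "finger_gap": finger opening in mm; "grip_force": force on a finger pad.
Only numpy, scipy, OpenCV 4.12 (cv2) and the standard library are available. Lean on these libraries where they do the work, as an engineer would, in place of code of your own. Each camera call takes 0.05 s, during which the arm holds its last target. There are 200 camera calls.

### The job

The match tin on the ribbed rubber mat has been put down upside down. Turn it over so that it stands lid up, flat on the mat, by tipping it over its edges a quarter turn at a time: let it come to rest on a side or an end in between, and do not lift it clear of the mat. Leave the jar and the other tins where they are.

Things in the scene. Friction and masses are not known exactly. Their poses are not given: they have to be found in the camera images.
- match_tin: Oblong hinged tin, 60 (x) x 106 (y) x 55 mm (z), about 0.2 kg, upside down. Tan lid with a small bright clasp on its -x face, dark green body; the lid stays shut. Origin: centre of the green base; z points from base to lid (down at the start), y along the tin. Body 55 x 100 mm, z 0 to 33; lid z 33 to 55 mm, standing out 2 to 3 mm all round, so on a side or end the tin rests up to 5 degrees askew.
- tin_middle (a point): Centre of the match tin, 27.5 mm along body z from its origin; same axes. It is 28 mm above the mat when the tin is upside down or right way up, 30 mm when it lies on a long side, 53 mm when it stands on an end.
- mat: Dark ribbed rubber mat lying on the worktop, 250 (x) x 420 (y) x 4 mm, fixed, its long side left to right. Origin: centre of its underside. The rubber grips (friction about 1, the bare worktop 0.6), so the tin tips rather than slides if it is pushed near its top.
- mat_top (a point): Centre of the mat's upper surface, 4 mm above the worktop; axes as the mat.
- jam_jar: Glass jam jar with a green cap, 62 mm diameter, 86 mm high, standing behind the mat; not to be disturbed. Origin: centre of its underside.
- soup_tin: Round food tin, 57 mm diameter, 72 mm high, standing behind the mat; not to be disturbed. Origin: centre of its underside.
- sardine_tin: Flat oblong tin with rounded corners, 63 x 105 x 24 mm, lying behind the mat; not to be disturbed. Origin: centre of its underside.

How it is judged (in metres and radians):
On the way:
1. after the first quarter turn the match tin rests on a long side or an end (angle between match_tin's own z axis and vertical between 1.35 and 1.79 rad and ((angle between match_tin's own y axis and vertical between 1.35 and 1.79 rad and z of tin_middle in the frame of mat_top below 0.036 m) or ((angle between match_tin's own y axis and vertical below 0.22 rad or angle between match_tin's own y axis and vertical above 2.92 rad) and z of tin_middle in the frame of mat_top below 0.06 m)) and linear speed of match_tin below 0.03 m/s and angular speed of match_tin below 0.3 rad/s), for 0.2 s.
At the end, for the whole second after the job is handed in: The match tin stands at rest on its base on the mat, lid up within 6 degrees, its middle 22 to 34 mm above the mat and within the mat's outline (angle between match_tin's own z axis and vertical below 0.1 rad and z of tin_middle in the frame of mat_top between 0.022 and 0.034 m and x of tin_middle in the frame of mat_top between -0.125 and 0.125 m and y of tin_middle in the frame of mat_top between -0.21 and 0.21 m and linear speed of match_tin below 0.01 m/s and angular speed of match_tin below 0.1 rad/s); the robot touches nothing.
It fails at once if the match tin is lifted clear of the mat (its centre more than 90 mm above it; tipping over its edges takes it to 62 mm at most) (z of tin_middle in the frame of mat_top above 0.09 m).
It fails at once if the jam jar is moved more than 30 mm (distance of jam_jar from where it was at the start of the episode above 0.03 m).
It fails at once if the soup tin is moved more than 30 mm (distance of soup_tin from where it was at the start of the episode above 0.03 m).
It fails at once if the sardine tin is moved more than 30 mm (distance of sardine_tin from where it was at the start of the episode above 0.03 m).
It also fails if it takes over 51 s, if anything falls off the work surface, if the arm or the gripper's body presses on something with over 40 N, if the wrist force passes 120 N, or if a joint passes its speed limit or range.

## Working session

There is one attempt and no reset: what is moved stays moved. The work goes in short steps, Python scripts to look and compute and a tool call to move; the robot and the scene stay as the last step left them, time stands still between calls to the robot, and variables do not carry over. Pictures are saved under pics/ and viewed, at most 10 in all, crops included, and the job is handed in when it is done.

Besides the shell and the picture viewer there is one more tool, called after "Emit:" as name(argument=value, ...), one argument or row to a line, values as JSON. play_rows: Moves the arm, as the interface text tells. Its arguments: {"type":"object","properties":{"increments":{"type":"array","items":{"type":"array"}},"force":{"type":"number"}},"required":["increments"]}

```bash
mkdir -p pics; cat > h.py <<'E'
from bench import *
import numpy as np, cv2
def w(p,s):
    T=np.array(s["world_from_camera"]); return (T@np.r_[p,1])[:3].round(1)
def show(name,fn):
    s=snapshot(name); cv2.imwrite('pics/'+fn,cv2.cvtColor(s["color"],cv2.COLOR_RGB2BGR)); return s
E
python3 - <<'E'
from h import *
a=show("scene","s1.png");b=show("top","t1.png")
cv2.imwrite('pics/c1.png',np.vstack([cv2.imread('pics/s1.png'),cv2.imread('pics/t1.png')])[:, :][::1])
im=cv2.imread('pics/c1.png');cv2.imwrite('pics/c1.png',cv2.resize(im,(480,600)))
for n in["match_tin","tin_middle","mat_top","jam_jar","soup_tin","sardine_tin"]:
  for s,l in((a,'s'),(b,'t')):
    print(n,l,[(w(d["xyz"],s),round(d["p"],2)) for d in pinpoint(n,s)[:2]],[(w(d["xyz"],s),round(d["p"],2)) for d in find_in(n,s)[:1]] if n!="mat_top" else'')
print(sense())
E
```

```text
match_tin s [(array([511.9, -36.1,  63.5]), 0.81)] [(array([457.4, -31.5,  41.8]), 0.59)]
match_tin t [(array([510.6, -37.1,  56.4]), 0.78), (array([687.6, 114.2,   0.9]), 0.42)] [(array([507.5, -32. ,  57.7]), 0.89)]
tin_middle s [] [(array([459.5, -29.3,  33.4]), 0.88)]
tin_middle t [(array([508.3, -36.9,  27.5]), 0.66)] [(array([503.9, -34.2,  51.4]), 0.83)]
mat_top s [] 
mat_top t [(array([475.7,  77.1,  -3.7]), 0.72)] 
jam_jar s [] [(array([391.8, -34.5,   2. ]), 0.65)]
jam_jar t [(array([671.5,   1.6,  -4.4]), 0.63)] [(array([657.9,   2.1,  84. ]), 0.84)]
soup_tin s [] []
soup_tin t [(array([ 6.639e+02, -1.365e+02, -6.000e-01]), 0.91)] [(array([ 654.7, -131.7,   69. ]), 0.57)]
sardine_tin s [] []
sardine_tin t [(array([683.1, 114.9,  -1.8]), 0.96)] [(array([683.9, 114.9,  19.1]), 0.9)]
{'time': 1.2, 'joint_pos': array([-7.71438287e+01,  7.47086529e+00,  8.52672605e+01,  3.21798590e-04,
        8.72600939e+01, -4.89325484e+00]), 'qd': array([-0.00624222,  0.0579173 , -0.01922182,  0.00447539, -0.0008771 ,
       -0.10223038]), 'joint_efforts': array([ 3.07360378e-04, -5.69318390e+01, -5.00861156e+01,  2.96081691e-05,
        1.53928238e-03,  3.53605827e-06]), 'tool_pos': array([ 182.93784913, -571.44873269,  231.30053849]), 'tcp_rot': array([ 1.79998199e+02, -1.68398772e-04,  1.77494108e+01]), 'ft_force': array([ 0.27376448, -0.16961668, -0.23817934]), 'wrist_torque': array([-0.02389391, -0.00534254,  0.01742829]), 'grip_force': 0.0, 'finger_gap': 85.2347845663322}
```

View pics/t1.png

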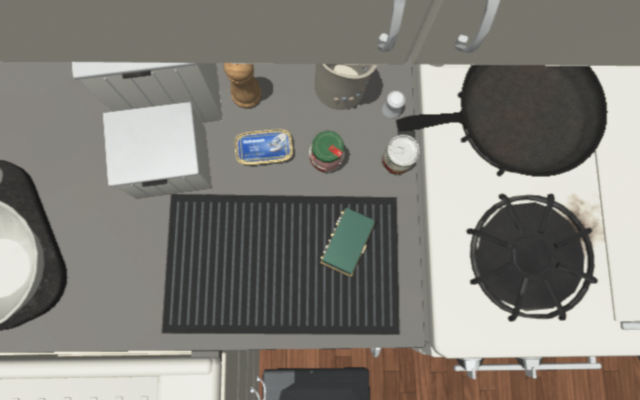

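View pics/s1.png

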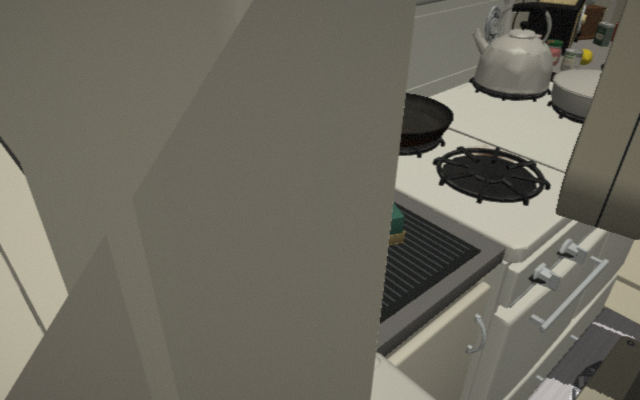

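The top view shows the green underside of the tin at about (348,241), with its long axis tilted about 22° from world x. The jar (328,150), soup tin (401,154) and sardine tin (264,147) stand behind the mat. In the scene view the arm hides most of the mat. I plan to square the tin up with a light grip while it stays on the mat, then roll it twice towards +y.

```bash
cat >> h.py <<'E'
def px2w(s,uv,z):
    K=np.array(s["intrinsics"]);T=np.array(s["world_from_camera"])
    d=T[:3,:3]@np.linalg.inv(K)@np.r_[uv,1]; return T[:3,3]+d*(z-T[2,3])/d[2]
def rect(s,z,lo=None,hi=None,name="match_tin"):
    """rectangle of the green top face (or of mask) at height z"""
    m=regions_of(name,s)[0]["mask"]
    if lo is not None: m=m&(cv2.inRange(cv2.cvtColor(s["color"],cv2.COLOR_RGB2HSV),lo,hi)>0)
    c=max(cv2.findContours(m.astype(np.uint8),0,2)[0],key=cv2.contourArea)[:,0]
    P=np.array([px2w(s,p.astype(float),z)[:2] for p in c],np.float32)
    return cv2.minAreaRect(P)
E
python3 - <<'E'
from h import *
s=snapshot("top")
print(rect(s,59,(60,60,20),(100,255,255)), rect(s,50))
print(np.array(s["world_from_camera"]).round(2))
w_=sense();print(w_["tool_pos"],w_["tcp_rot"])
E
```

```text
((508.6816711425781, -36.46106719970703), (52.88344955444336, 100.8696060180664), 64.46824645996094) ((507.45294189453125, -36.089698791503906), (62.758636474609375, 108.38729858398438), 65.30613708496094)
[[-1.0000e-02 -9.8000e-01  1.8000e-01  4.1795e+02]
 [-1.0000e+00  0.0000e+00 -3.0000e-02  3.9970e+01]
 [ 3.0000e-02 -1.8000e-01 -9.8000e-01  8.9470e+02]
 [ 0.0000e+00  0.0000e+00  0.0000e+00  1.0000e+00]]
[ 182.94523778 -571.43747036  231.30538952] [1.79999392e+02 6.57741767e-05 1.77488943e+01]
```

Emit:
play_rows(
  increments=[
    [1, [19.7, -17.1, 2], 0],
    [1, [19.7, -17.1, 2], 0],
    [1, [19.7, -17.1, 2], 0],
    [1, [19.7, -17.1, 2], 0],
    [1, [19.7, -17.1, 2], 0],
    [1, [19.7, -17.1, 2], 0],
    [1, [19.7, -17.1, 2], 0],
    [1, [19.7, -17.1, 2], 0],
    [1, [19.7, -17.1, 2], 0],
    [1, [19.7, -17.1, 2], 0],
    [1, [19.7, -17.1, 2], 0],
    [1, [19.7, -17.1, 2], 0],
  ],
  force=20,
)

```text
time: 2.35
tool_pos: [346.0, -302.9, 207.4]
tcp_rot: [180.0, -0.0, 17.7]
ft_force: [0.2, 0.2, -0.3]
finger_gap: 85.6
grip_force: 0.0
```

Emit:
play_rows(
  increments=[
    [1, [19.7, -17.1, 4], 0],
    [1, [19.7, -17.1, 4], 0],
    [1, [19.7, -17.1, 4], 0],
    [1, [19.7, -17.1, 4], 0],
    [1, [19.7, -17.1, 4], 0],
    [1, [19.7, -17.1, 4], 0],
    [1, [19.7, -17.1, 4], 0],
    [1, [19.7, -17.1, 4], 0],
    [1, [19.7, -17.1, 4], 0],
    [1, [19.7, -17.1, 4], 0],
    [1, [19.7, -17.1, 4], 0],
    [1, [19.7, -17.1, 4], 0],
  ],
)

```text
time: 3.35
tool_pos: [508.7, -35.2, 159.3]
tcp_rot: [180.0, -0.0, 17.8]
ft_force: [0.7, -0.2, 0.2]
finger_gap: 85.0
grip_force: 0.0
```

Emit:
play_rows(
  increments=[
    [1, [0, 0, 0], 0.094],
    [1, [0, 0, 0], 0.094],
    [1, [0, 0, 0], 0.094],
    [1, [0, 0, 0], 0.094],
    [1, [0, 0, 0], 0.094],
    [1, [0, 0, 0], 0.094],
    [1, [0, 0, 0], 0.094],
    [1, [0, 0, 0], 0.094],
    [1, [0, 0, 0], 0],
    [1, [0, 0, 0], 0],
  ],
)

```text
time: 4.18
tool_pos: [508.1, -36.4, 159.3]
tcp_rot: [-180.0, -0.0, -25.2]
ft_force: [0.4, -0.4, 0.8]
finger_gap: 85.6
grip_force: 0.0
```

Emit:
play_rows(
  increments=[
    [1, [0, 0, 16], 0],
    [1, [0, 0, 16], 0],
    [1, [0, 0, 16], 0],
    [1, [0, 0, 16], 0],
    [1, [0, 0, 16], 0],
    [1, [0, 0, 16], 0],
    [1, [0, 0, 16], 0],
    [1, [0, 0, 13], 0],
    [1, [0, 0, 0], 0],
  ],
)

```text
time: 4.93
tool_pos: [505.8, -36.0, 31.3]
tcp_rot: [179.9, 0.3, -25.2]
ft_force: [-0.6, 0.8, 0.3]
finger_gap: 85.3
grip_force: 0.0
```

Emit:
play_rows(
  increments=[
    [-1, [0, 0, 0], 0],
    [-1, [0, 0, 0], 0],
    [-1, [0, 0, 0], 0],
    [-1, [0, 0, 0], 0],
    [-1, [0, 0, 0], 0],
    [-1, [0, 0, 0], 0],
    [-1, [0, 0, 0], 0],
    [-1, [0, 0, 0], 0],
  ],
  force=20,
)

```text
time: 5.6
tool_pos: [509.2, -36.6, 35.6]
tcp_rot: [-180.0, -0.1, -25.3]
ft_force: [-1.1, -0.1, 6.3]
finger_gap: 55.5
grip_force: 23.0
```

Emit:
play_rows(
  increments=[
    [-1, [0, 0, -2], -0.074],
    [-1, [0, 0, 0], -0.074],
    [-1, [0, 0, 0], -0.074],
    [-1, [0, 0, 0], -0.074],
    [-1, [0, 0, 0], -0.074],
    [-1, [0, 0, 0], -0.072],
    [-1, [-7, 0, 0], 0],
    [-1, [-7, 0, 0], 0],
    [-1, [-7, 0, 0], 0],
    [-1, [-7, 0, 0], 0],
    [-1, [-7, 0, 0], 0],
    [-1, [0, 0, 0], 0],
  ],
)

```text
time: 6.6
tool_pos: [471.3, -36.3, 35.9]
tcp_rot: [-180.0, 0.1, -0.1]
ft_force: [0.3, -1.2, -1.7]
finger_gap: 55.0
grip_force: 22.1
```

Emit:
play_rows(
  increments=[
    [1, [0, 0, 0], 0],
    [1, [0, 0, 0], 0],
    [1, [0, 0, 0], 0],
    [1, [0, 0, 0], 0],
    [1, [0, 0, -20], 0],
    [1, [0, 0, -20], 0],
    [1, [0, 0, -20], 0],
    [1, [0, 0, -20], 0],
    [-1, [0, 20, 0], 0],
    [-1, [0, 20, 0], 0],
    [-1, [0, 20, 0], 0],
    [-1, [0, 20, 0], 0],
  ],
)

```text
time: 7.6
tool_pos: [473.5, -117.3, 116.7]
tcp_rot: [180.0, -0.0, 0.0]
ft_force: [-0.8, -0.5, 0.1]
finger_gap: 38.5
grip_force: 0.0
```

```bash
python3 - <<'E'
from h import *
s=show("top","t2.png")
print(rect(s,59,(60,60,20),(100,255,255)), rect(s,50))
w_=sense();print(w_["tool_pos"],w_["tcp_rot"],w_["finger_gap"])
E
```

```text
((471.8429260253906, -36.610267639160156), (54.53452682495117, 98.71144104003906), 89.208984375) ((470.7076416015625, -34.19755935668945), (62.18994140625, 102.83039093017578), 89.71085357666016)
[ 473.25792421 -117.42564967  116.37664465] [ 1.79999863e+02 -8.87900597e-03 -1.41206873e-01] 14.59853207577854
```

View pics/t2.png

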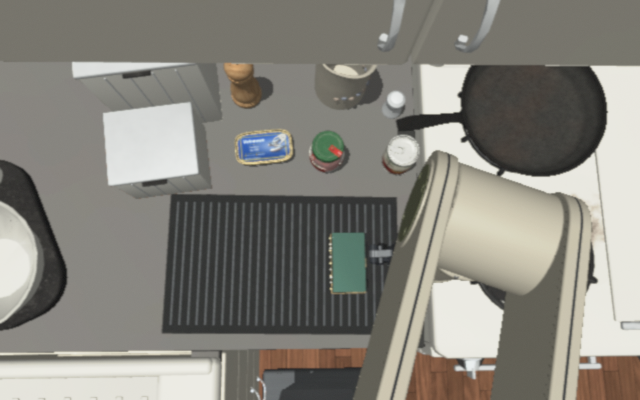

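The tin now stands square to the mat at about (348,263), and the closing gripper is to its right at (381,254). Next I lower the closed fingers beside it.

Emit:
play_rows(
  increments=[
    [-1, [0, 0, 11], 0],
    [-1, [0, 0, 11], 0],
    [-1, [0, 0, 11], 0],
    [-1, [0, 0, 11], 0],
    [-1, [0, 0, 11], 0],
    [-1, [0, 0, 11], 0],
    [-1, [0, -9, 0], 0],
    [-1, [0, -9, 0], 0],
    [-1, [0, -9, 0], 0],
    [-1, [0, -5, 0], 0],
    [-1, [0, -3, 0], 0],
    [-1, [0, 0, 0], 0],
  ],
)

```text
time: 8.75
tool_pos: [473.7, -80.6, 51.0]
tcp_rot: [180.0, -0.1, 0.1]
ft_force: [0.0, -0.5, 0.4]
finger_gap: -0.2
grip_force: 0.0
```

```bash
python3 - <<'E'
from h import *
s=show("wrist","w1.png")
t=snapshot("top");print(rect(t,59,(60,60,20),(100,255,255)))
w_=sense();print(w_["tool_pos"],w_["tcp_rot"],w_["finger_gap"],w_["ft_force"])
E
```

```text
((471.9052429199219, -26.60423469543457), (34.522647857666016, 98.5599136352539), 89.208984375)
[473.41838919 -81.57985085  50.69475066] [ 1.79977747e+02 -4.25572734e-02  1.49146819e-03] -0.23738375336465767 [-0.19973667 -0.03656123 -0.1760176 ]
```

View pics/w1.png

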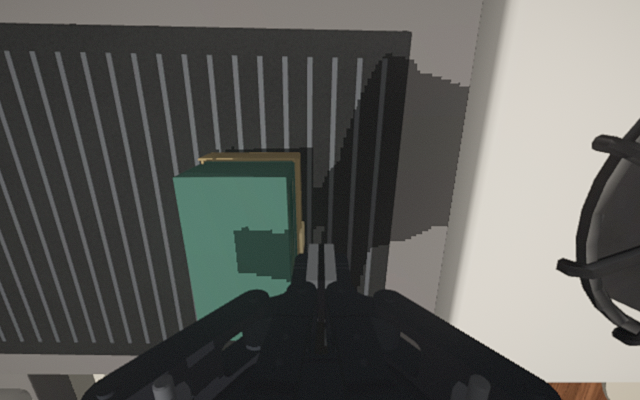

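The wrist view shows the closed finger tips at about (322,250), just short of the tin's near face. The clasp shows on that face at (301,230). I start the push with a rising arc.

Emit:
play_rows(
  increments=[
    [-1, [0, -3, 0], 0],
    [-1, [0, -3, 0], 0],
    [-1, [0, -3, -2], 0],
    [-1, [0, -3, -3], 0],
    [-1, [0, -3, -3], 0],
    [-1, [0, -3, -2], 0],
    [-1, [0, -3, -2], 0],
    [-1, [0, -3, -2], 0],
    [-1, [0, 0, 0], 0],
  ],
)

```text
time: 9.65
tool_pos: [473.4, -56.9, 64.8]
tcp_rot: [-180.0, -0.0, 0.0]
ft_force: [0.1, -0.8, 1.8]
finger_gap: 0.2
grip_force: 0.4
```

```bash
python3 - <<'E'
from h import *
s=show("wrist","w2.png")
w_=sense();print(w_["tool_pos"],w_["tcp_rot"],w_["finger_gap"],w_["ft_force"])
E
```

```text
[473.30779735 -57.11349955  64.59094051] [ 1.79995992e+02 -2.78730950e-02  1.86307316e-02] -0.07679217770214537 [-0.41453582 -1.17203425  1.140724  ]
```

View pics/w2.png

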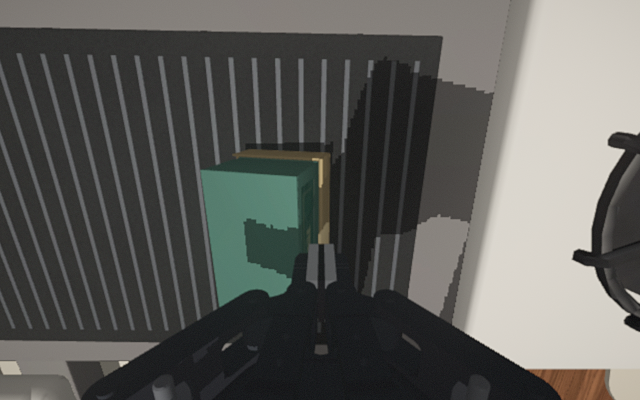

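The tin is tipping: the near face and lid side are more exposed at (315,190). I continue the arc.

Emit:
play_rows(
  increments=[
    [-1, [0, -3, -1.8], 0],
    [-1, [0, -3, -1.6], 0],
    [-1, [0, -3, -1.4], 0],
    [-1, [0, -3, -1.2], 0],
    [-1, [0, -3, -1], 0],
    [-1, [0, -3, -0.9], 0],
    [-1, [0, -3, -0.7], 0],
    [-1, [0, -3, -0.6], 0],
    [-1, [0, -3, -0.5], 0],
    [-1, [0, -3, -0.3], 0],
    [-1, [0, -3, -0.2], 0],
    [-1, [0, -3, 0], 0],
  ],
)

```text
time: 10.7
tool_pos: [473.2, -21.1, 74.5]
tcp_rot: [-180.0, -0.0, -0.0]
ft_force: [0.2, 0.9, 1.4]
finger_gap: 0.1
grip_force: 0.4
```

```bash
python3 - <<'E'
from h import *
s=show("wrist","w3.png")
w_=sense();print(w_["tool_pos"],w_["ft_force"])
E
```

```text
[472.96331125 -20.59037742  74.34367752] [-0.6569842   1.49138035  0.08341643]
```

View pics/w3.png

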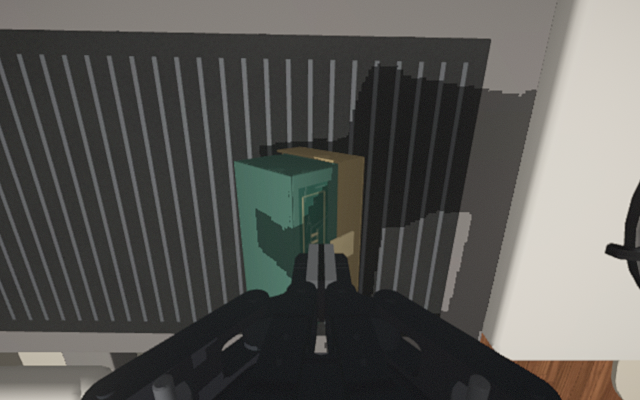

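The tin is now about 45° over. The former side face points up beside the finger at (320,210). I push on slowly past the balance point.

Emit:
play_rows(
  increments=[
    [-1, [0, -2, 0], 0],
    [-1, [0, -2, 0], 0],
    [-1, [0, -2, 0], 0],
    [-1, [0, -2, 0], 0],
    [-1, [0, -2, 0], 0],
    [-1, [0, -2, 0], 0],
    [-1, [0, -2, 0], 0],
    [-1, [0, 0, 0], 0],
    [-1, [0, 0, 0], 0],
    [-1, [0, 0, 0], 0],
  ],
)

```text
time: 11.58
tool_pos: [473.1, -7.4, 74.5]
tcp_rot: [180.0, 0.0, -0.0]
ft_force: [-0.6, 0.4, 0.6]
finger_gap: -0.1
grip_force: 0.0
```

```bash
python3 - <<'E'
from h import *
s=show("wrist","w4.png")
w_=sense();print(w_["tool_pos"],w_["ft_force"])
E
```

```text
[473.10580125  -7.47763949  74.49276288] [0.60261943 0.28325299 0.21134229]
```

View pics/w4.png

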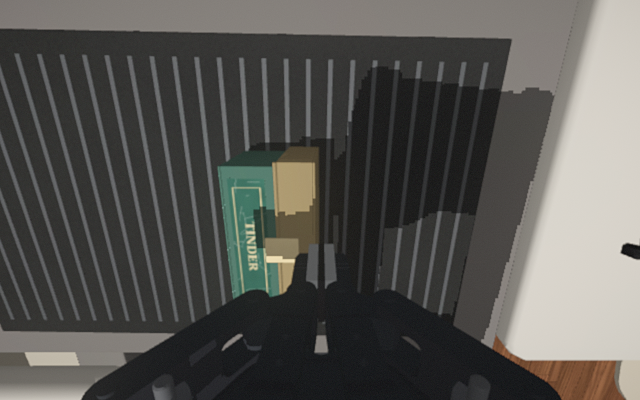

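The tin rests on its long side: the printed side with the clasp faces up and the lid is towards the finger. I back off and measure.

Emit:
play_rows(
  increments=[
    [-1, [0, 0, -8], 0],
    [-1, [0, 12, 0], 0],
    [-1, [0, 12, 0], 0],
    [-1, [0, 12, 0], 0],
    [-1, [0, 12, 0], 0],
    [-1, [0, 0, 0], 0],
  ],
)

```text
time: 12.13
tool_pos: [473.3, -57.5, 82.9]
tcp_rot: [180.0, -0.0, -0.1]
ft_force: [0.3, 0.1, -0.4]
finger_gap: -0.1
grip_force: 0.0
```

```bash
python3 - <<'E'
from h import *
t=show("top","t5.png");v=snapshot("wrist")
for s in(t,v):
  try: print(rect(s,64))
  except Exception as e: print(e)
  for n in("tin_middle","match_tin"): print(n,[(w(d["xyz"],s),round(d["p"],2)) for d in pinpoint(n,s)[:1]])
m=regions_of("match_tin",t)[0]["mask"];print(m.sum())
w_=sense();print(w_["tool_pos"],w_["ft_force"])
i=cv2.imread("pics/t5.png")[180:330,240:440];cv2.imwrite("pics/t5c.png",cv2.resize(i,(800,600)))
E
```

```text
((472.0287170410156, 24.043067932128906), (52.911048889160156, 104.38738250732422), 89.47715759277344)
tin_middle [(array([471.8,  25.3,  24.9]), 0.82)]
match_tin [(array([471.6,  52.7,  32.4]), 0.84)]
((480.27154541015625, 14.18104362487793), (66.5927505493164, 111.16827392578125), 89.9281997680664)
tin_middle [(array([474.7,  22.9,  34.6]), 0.69)]
match_tin [(array([472.7,  47.1,  33.4]), 0.93)]
1803
[473.07295965 -55.08010862  82.43288832] [-0.16948503  0.63400995 -0.21241593]
```

View pics/t5c.png

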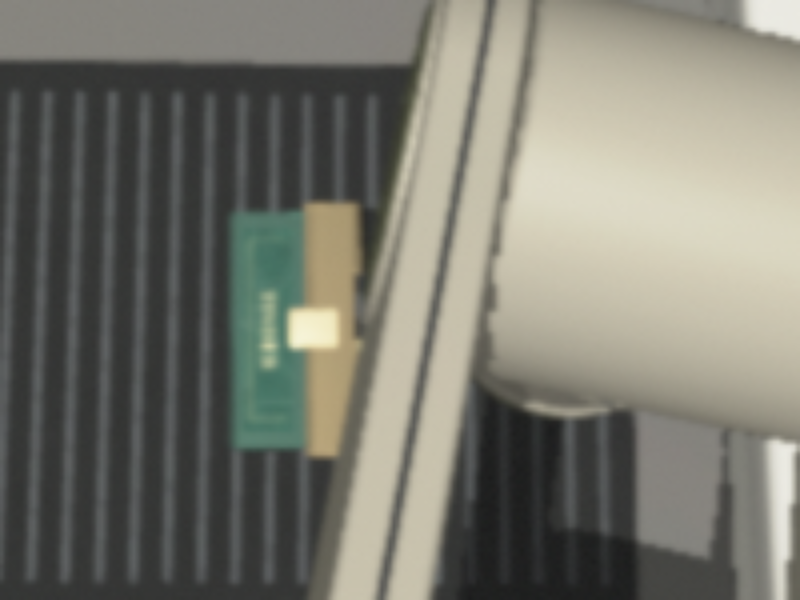

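The tin lies square on its long side with its centre at (472, 24). The lid face points right at y≈-3. Second push now, same arc.

Emit:
play_rows(
  increments=[
    [-1, [0, 0, 10], 0],
    [-1, [0, 0, 10], 0],
    [-1, [0, 0, 10], 0],
    [-1, [0, -11, 0], 0],
    [-1, [0, -11, 0], 0],
    [-1, [0, -11, 0], 0],
    [-1, [0, -3, 0], 0],
    [-1, [0, -3, 0], 0],
    [-1, [0, -3, 0], 0],
    [-1, [0, -3, -1], 0],
    [-1, [0, -3, -2.5], 0],
    [-1, [0, -3, -2.5], 0],
  ],
)

```text
time: 13.58
tool_pos: [473.4, -4.2, 59.0]
tcp_rot: [-180.0, -0.0, -0.0]
ft_force: [1.3, -0.2, 0.4]
finger_gap: -0.0
grip_force: 0.3
```

Emit:
play_rows(
  increments=[
    [-1, [0, -3, -2.5], 0],
    [-1, [0, -3, -2.2], 0],
    [-1, [0, -3, -2], 0],
    [-1, [0, -3, -1.9], 0],
    [-1, [0, -3, -1.7], 0],
    [-1, [0, -3, -1.4], 0],
    [-1, [0, -3, -1.3], 0],
    [-1, [0, 0, 0], 0],
  ],
)

```text
time: 14.25
tool_pos: [473.2, 17.2, 71.7]
tcp_rot: [-180.0, -0.0, 0.0]
ft_force: [-0.1, -1.0, -0.5]
finger_gap: 0.1
grip_force: 0.2
```

```bash
python3 - <<'E'
from h import *
s=show("wrist","w6.png")
w_=sense();print(w_["tool_pos"],w_["ft_force"])
E
```

```text
[473.16988684  16.88734416  71.59179025] [ 0.38379311 -0.40628737 -0.37812307]
```

View pics/w6.png

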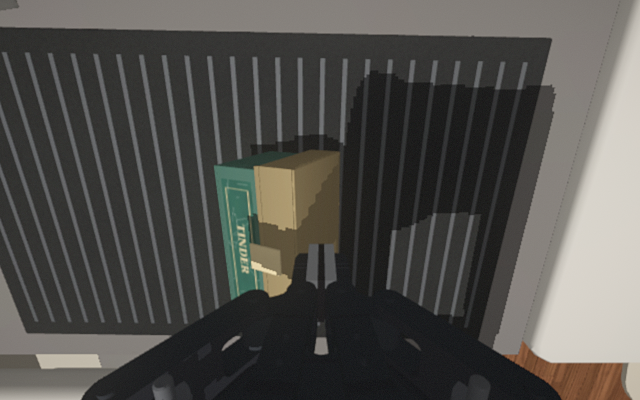

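The tin is about 30° over, with the lid face turning up at (315,190). I continue.

Emit:
play_rows(
  increments=[
    [-1, [0, -3, -1], 0],
    [-1, [0, -3, -0.8], 0],
    [-1, [0, -3, -0.6], 0],
    [-1, [0, -3, -0.4], 0],
    [-1, [0, -2, -0.2], 0],
    [-1, [0, -2, 0], 0],
    [-1, [0, -2, 0], 0],
    [-1, [0, -2, 0], 0],
    [-1, [0, -2, 0], 0],
    [-1, [0, -2, 0], 0],
    [-1, [0, -2, 0], 0],
    [-1, [0, -2, 0], 0],
  ],
)

```text
time: 15.3
tool_pos: [473.0, 44.8, 74.4]
tcp_rot: [-180.0, 0.0, -0.0]
ft_force: [-0.3, -0.1, -1.0]
finger_gap: 0.1
grip_force: 0.0
```

Emit:
play_rows(
  increments=[
    [-1, [0, -2, 0], 0],
    [-1, [0, -2, 0], 0],
    [-1, [0, 0, 0], 0],
    [-1, [0, 0, 0], 0],
    [-1, [0, 0, 0], 0],
    [-1, [0, 0, 0], 0],
  ],
)

```text
time: 15.8
tool_pos: [473.1, 48.5, 74.5]
tcp_rot: [180.0, 0.0, -0.0]
ft_force: [0.4, 0.1, 0.1]
finger_gap: 0.1
grip_force: 0.0
```

```bash
python3 - <<'E'
from h import *
s=show("wrist","w7.png");t=show("top","t7.png")
print(rect(t,59))
for q in(s,t):
  for n in("tin_middle","match_tin"): print(n,[(w(d["xyz"],q),round(d["p"],2)) for d in pinpoint(n,q)[:1]])
w_=sense();print(w_["tool_pos"],w_["ft_force"])
E
```

```text
((425.3598327636719, 83.01451110839844), (58.82219314575195, 16.51565170288086), 89.50775146484375)
tin_middle [(array([474.5,  84.7,  32. ]), 0.86)]
match_tin [(array([474.8,  81.8,   5.4]), 0.7)]
tin_middle []
match_tin []
[473.12823288  48.54015652  74.48688909] [-0.43353339 -0.96142749  0.59455321]
```

View pics/w7.png

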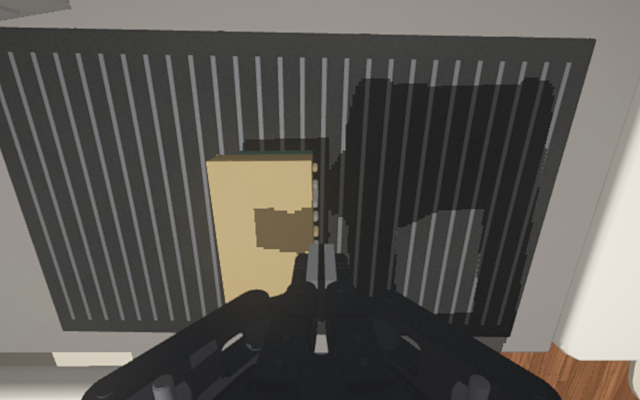

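The tin lies lid up and flat, with the tan lid at about (262,230). I retreat upwards and check before handing in.

Emit:
play_rows(
  increments=[
    [-1, [0, 0, -15], 0],
    [-1, [0, 0, -15], 0],
    [-1, [0, 15, -15], 0],
    [-1, [0, 15, -15], 0],
    [-1, [0, 20, -5], 0],
    [-1, [0, 20, 0], 0],
    [-1, [0, 20, 0], 0],
    [-1, [0, 20, 0], 0],
    [-1, [0, 0, 0], 0],
    [-1, [0, 0, 0], 0],
  ],
)

```text
time: 16.98
tool_pos: [473.1, -62.1, 139.5]
tcp_rot: [-180.0, -0.0, -0.1]
ft_force: [-0.5, 0.3, -0.1]
finger_gap: -0.1
grip_force: 0.0
```

```bash
python3 - <<'E'
from h import *
t=snapshot("top")
print(rect(t,59))
for n in("tin_middle","match_tin","jam_jar","soup_tin","sardine_tin","mat_top"): print(n,[(w(d["xyz"],t),round(d["p"],2)) for d in pinpoint(n,t)[:1]])
print(hand_in())
E
```

```text
((472.03448486328125, 83.0089340209961), (105.63875579833984, 63.07646179199219), 0.7841275930404663)
tin_middle [(array([469.7,  84.2,  25.5]), 0.83)]
match_tin [(array([474.3,  83.4,   3.3]), 0.63)]
jam_jar [(array([ 6.724e+02,  3.000e-01, -2.400e+00]), 0.82)]
soup_tin [(array([ 664. , -135.3,    2.5]), 0.61)]
sardine_tin [(array([686.1, 114.2,  -1. ]), 0.97)]
mat_top [(array([4.759e+02, 7.800e+01, 1.000e-01]), 0.74)]
the job is handed in; nothing more can be done
None
```

The match tin was tipped over in two quarter turns and last measured lid up on the mat at about (472, 83) mm, with the jar and other tins unmoved within measurement error; I handed the job in at about 17 s, and no verdict came back.

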